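# Free the seized specimen-bay lock and hook the tray out

### The arm

A 6-joint arm with a two-finger parallel gripper is mounted at the origin on the work surface. World frame = base frame: x ahead of the robot, y to its left, z up, the work surface at z = 0. Lengths are in m, angles in rad, forces in N, time in s.
With the tool pointing down it reaches from about 0.425 to 0.95 m from the base axis. Payload 3.5 kg.
Tool frame: the origin (TCP) lies at the very end of the fingers, on their centre line; the grasp point (between the pads) lies 19 mm behind it; z points along the fingers, y is the direction in which the jaws open and shut (so a half turn about z gives the same grasp; the last joint's range is limited). The gripper opens to 85 mm and grips with 20 to 120 N. Pads are 22 mm wide; open, the fingers measure 114 mm over their backs; the gripper's body (76 mm by 85 mm) begins 54 mm behind the grasp point. The pads swing forward as they close: fully open they stand 13 mm farther back than shut.
Start: joints at [-1.328, 0.286, 1.577, -0, 1.279, -0.15], TCP at [0.258, -0.624, 0.231] pointing down, gripper open.
Joint ranges: [-2.77, 2.77], [-0.9, 2.22], [0.21, 2.48], [-1.53, 4.67], [0.24, 2.81], [-2.84, 2.84]. Speed limits (rad/s): [2.79, 2.79, 3.14, 3.14, 3.14, 3.14].

### API

Orientations are given as a unit quaternion [x, y, z, w].
In Python, from plant import ctrl, eyes, ticket gives the robot as it stands.
- The arm moves only by the tool send_rows, never from a script. Its arguments are lists of equal length, an entry for each row: "translation": the shift along the tool's x, y, z in units of 30 mm (1.0 is 30 mm), a list of three; "rotation": the turn, a rotation vector about the tool's x, y, z in units of 5 degrees (1.0 is 5 degrees), a list of three; "grip": the finger opening in mm, from 0 to 85.4. A call has 1 to 5 rows; each row shifts and turns the commanded pose from where the row before left it, along the tool's axes as they then stand; what a row does not reach is not made up. A row lasts 1/8 s, in which the tool goes at most 62.5 mm and 10.7 degrees, less where a joint would pass 70% of its speed; a pose out of reach is approached as far as the arm can. A call is refused whole if a number of a shift passes 1 or a number of a turn 1, either way. A call with a gripper value outside its range is refused whole. The fingers move at their own pace and stop on an object; "squeeze" is the grip in N (left out, the last holds). Time passes only in rows, so rows that do not move let the fingers close. It gives the time, the measured TCP pose, the force and the opening at its end, in the units of the state.
- ctrl.get_state(): the state, without advancing time (a new reading comes with each control period).
- eyes.read_camera(name): name is "scene" or "top" or "wrist"; returns a dict with "image" (420x560x3 uint8, blue, green, red), "mtx" (3x3 intrinsics, pixels), "dist_coeffs" ([k1, k2, p1, p2, k3] as OpenCV has them; the pictures are not rectified), "xyz" and "orientation" of the camera in the world; the wrist camera has in their place "hand_eye" (4x4, takes a point from camera to tool coordinates, whose origin is the TCP and whose axes are the flange's). Camera axes: x right, y down, z forward; pixel columns grow to the right and rows downward; lengths in m; the calibration is good to about 2 mm. A picture is of the moment at which its call begins: read the wrist's pose just before it. There is no depth.
- ticket.sign_off(): hands the job in, once; it reports no verdict.
The state is a dict: "time": time; "qpos": joint angles; "dq": joint speeds; "joint_efforts": joint torques, N m; "eef_pos": TCP position; "tcp_rot": TCP orientation; "contact_force": force on the tool from outside, world axes, zero at the start; "wrist_torque": the same for the moment, N m; "opening": opening from 0.0 (shut) to 1.0 (fully open).
Only numpy, scipy, OpenCV 4.12 (cv2) and the standard library are available. Lean on these libraries where they do the work, as an engineer would, in place of code of your own. Each camera call takes 0.05 s, during which the arm holds its last target. There are 200 camera calls.

### The job

The black lock knob beside the specimen bay has seized: break it loose with a short firm anticlockwise twist, then keep turning until its red locking arm is fully back at its stop, clear of the tray. Then take the orange pull hook, hook it over the tray's front wall and drag the tray forward until its front wall has passed the yellow line, still standing on the runway; do not touch the tray with the gripper. Lay the hook back flat on its blue mat and leave everything else on the bench where it stands.

Things in the scene. Friction and masses are not known exactly. Their poses are not given: they have to be found in the camera images.
- bay: specimen bay, fixed: aluminium runway plate 400 x 200 x 10 mm (x from -160 to +240 mm, top 10 mm above the bench), two grey side guides 14 mm higher (inner faces at y = +-80 mm), clear roof over its rear half. Origin on the bench surface; x points into the bay, away from the robot, y left, z up. The grey lock post stands to its right, at x = -30, y = -132 mm
- roof_edge (a point): middle of the front edge of the bay's clear roof, at its underside: bay x = 38 mm, 150 mm above the bench. The roof is 6 mm thick, with a blue front edge that reaches 20 mm above this point, and stands on four steel posts (bay x = 45 and 232 mm, y = +-94 mm)
- lock (a joint): turn of the lock knob, rad: 0 = locked (red arm across the tray's front), growing anticlockwise seen from above the knob, stop at 2.2. Seized: it takes about 0.45 N m to start it; the resistance fades by 0.2 rad, where it snaps free to about 0.4; beyond that it turns freely (about 0.05 N m) and stays where it is left
- knob_grip (a point): centre of the black bar knob, on its axis: 14 mm thick (local x), 46 mm long (y), 22 mm visible below to a hub, top 18 mm above. Local z is the turning axis, out of the knob: it leans 28 degrees from vertical towards bay -x, the robot's side. The axes turn with the knob; the red arm (18 mm wide, 8 mm thick, top 30 mm below this point) points along local +y, 95 mm long
- dog_tip (a point): point on the red locking arm, 90 mm from the knob axis, near its free end
- tray_lip (a point): top edge of the tray's front wall, at the middle of its length and thickness. White open tray, 140 mm long (x, into the bay), 150 mm wide (y, left), 75 mm tall, 4 mm walls, about 0.4 kg. Inside, the first 43 mm behind this wall is empty and 71 mm deep, then a black block 24 mm high with stubs. It stands on the runway, 80 to 102 mm behind the yellow line at first
- tray: the white tray as a whole: origin at the foot of its front wall, axes as above
- line (a point): middle of the yellow line painted across the runway (6 mm wide), at bay x = -34 mm, on the runway's top; axes as the bay's. Passed = the front wall is on the robot's side of it
- hook_grip (a point): centre of the pull hook's orange handle, 80 mm long (x), 24 mm wide (y), 36 mm tall (z); 0.14 kg in all. A steel rod, 6 mm thick, leaves its front 12 mm above this point along +x to x = 130 mm, then bends straight down to 18 mm below this point (level with the handle's underside). It lies flat on the mat, so this point is 22 mm above the bench
- hook: the pull hook as a whole: origin at the centre of the handle's underside
- hook_tip (a point): lower end of the bent-down steel tip, 130 mm ahead of and 18 mm below the handle's centre
- mat: blue mat for the hook, 260 x 120 x 4 mm, fixed; origin at the centre of its underside, on the bench, x along its length
- reagent: bystander, leave alone: white plastic jar with black lid, 66 mm wide, 150 mm tall; origin at the centre of its underside
- amber: bystander, leave alone: amber glass bottle, 48 mm wide, 110 mm tall; origin at the centre of its underside
- beaker: bystander, leave alone: clear glass beaker, 70 mm wide, 85 mm tall; origin at the centre of its underside
- tin: bystander, leave alone: brass-coloured tin, 60 mm wide, 45 mm tall; origin at the centre of its underside
- stubbox: bystander, leave alone: flat clear box 90 x 60 x 22 mm with dark top, standing on the bay's clear roof; origin at the centre of its underside
- dish: bystander, leave alone: white shallow dish, 90 mm wide, 18 mm tall; origin at the centre of its underside
- puck: bystander, leave alone: small yellow jar, 44 mm wide, 60 mm tall; origin at the centre of its underside

How it is judged:
On the way, in this order (a step that is already met when the one before it is completed fails the run):
1. the seized knob has been broken loose (turned past 0.5 rad) (value of joint lock above 0.5 rad), for 0.05 s.
2. the locking arm is back at its stop (within 0.25 rad of it) (value of joint lock above 1.95 rad), for 0.2 s.
3. the hook's tip is inside the tray, pulling on its front wall (contact force between hook and tray above 0.5 N and x of hook_tip in the frame of tray_lip above 0 m and z of hook_tip in the frame of tray_lip below -0.004 m), for 0.05 s.
4. the tray's front wall has passed the yellow line (x of tray_lip in the frame of line below 0 m), for 0.05 s.
At the end, for the whole second after the job is handed in: The lock is within 0.25 rad of its open stop, the tray stands level on the runway with its front wall 0 to 125 mm past the yellow line, the hook lies flat (within 0.12 rad) with its handle's centre over the blue mat, and tray and hook are at rest (value of joint lock above 1.95 rad and x of tray_lip in the frame of line between -0.125 and 0 m and height (world z) of tray_lip between 0.078 and 0.092 m and angle between tray_lip's own z axis and vertical below 0.06 rad and height (world z) of hook_grip between 0.018 and 0.028 m and angle between hook_grip's own z axis and vertical below 0.12 rad and x of hook_grip in the frame of mat between -0.13 and 0.13 m and y of hook_grip in the frame of mat between -0.06 and 0.06 m and linear speed of each of hook, tray below 0.02 m/s); the robot touches nothing.
It fails at once if the gripper or arm touches the tray (over 2 N) (contact force between any of the fingers, the arm and tray above 2 N).
It fails at once if the tray is tipped (over 0.3 rad) (angle between tray_lip's own z axis and vertical above 0.3 rad).
It fails at once if a bystander is moved more than 25 mm (distance of any of reagent, amber, beaker, tin, stubbox, dish, puck from where it was at the start of the episode above 0.025 m).
It also fails if it takes over 72 s, if anything falls off the work surface, if the arm or the gripper's body presses on something with over 40 N, if the wrist force passes 120 N, or if a joint passes its speed limit or range.

## Working session

There is one attempt and no reset: what is moved stays moved. The work goes in short steps, Python scripts to look and compute and a tool call to move; the robot and the scene stay as the last step left them, time stands still between calls to the robot, and variables do not carry over. Pictures are saved under pics/ and viewed, about 8 in all and at most 12, crops included, and the job is handed in when it is done.

Besides the shell and the picture viewer there is one more tool, called after "Request:" in YAML: its name, and indented under it one key for each argument. send_rows: Moves the arm, as the interface text tells. Its arguments: {"type":"object","properties":{"translation":{"type":"array"},"rotation":{"type":"array"},"grip":{"type":"array"},"squeeze":{"type":"number"}},"required":["translation","rotation","grip"]}

```bash
mkdir -p pics; ls; cat > h.py <<'E'
import numpy as np, cv2
from scipy.spatial.transform import Rotation as R
from plant import ctrl, eyes, ticket
def cam(name):
    s=ctrl.get_state(); c=eyes.read_camera(name)
    if name=="wrist":
        T=np.eye(4);T[:3,:3]=R.from_quat(s["tcp_rot"]).as_matrix();T[:3,3]=s["eef_pos"]
        M=T@np.array(c["hand_eye"])
    else:
        M=np.eye(4);o=np.array(c["orientation"]);M[:3,:3]=R.from_quat(o).as_matrix() if o.size==4 else o;M[:3,3]=c["xyz"]
    c["M"]=M;return c
def ray(c,uv):
    p=cv2.undistortPoints(np.array(uv,float).reshape(-1,1,2),np.array(c["mtx"]),np.array(c["dist_coeffs"])).reshape(-1,2)
    d=np.c_[p,np.ones(len(p))]@c["M"][:3,:3].T
    return c["M"][:3,3],d
def onplane(c,uv,z):
    o,d=ray(c,uv);return o+d*((z-o[2])/d[:,2])[:,None]
def proj(c,P):
    Mi=np.linalg.inv(c["M"]);q,_=cv2.projectPoints(np.array(P,float).reshape(-1,1,3),cv2.Rodrigues(Mi[:3,:3])[0],Mi[:3,3],np.array(c["mtx"]),np.array(c["dist_coeffs"]));return q.reshape(-1,2)
def tri(c1,u1,c2,u2):
    o1,d1=ray(c1,u1);o2,d2=ray(c2,u2);d1=d1[0];d2=d2[0]
    t=np.linalg.lstsq(np.c_[d1,-d2],o2-o1,rcond=None)[0];a=o1+t[0]*d1;b=o2+t[1]*d2
    return (a+b)/2,np.linalg.norm(a-b)
E
python3 - <<'E'
from h import *
s=ctrl.get_state();print(s)
for n in("scene","top"):
    c=cam(n);print(n,c["xyz"],c["orientation"],c["mtx"]);cv2.imwrite(f"pics/{n}0.png",c["image"]);
    import pickle;pickle.dump(c,open(f"{n}0.pkl","wb"))
E
```

```text
pics
{'time': 0.0, 'qpos': array([-1.32799187e+00,  2.87165012e-01,  1.57818713e+00,  2.89184631e-06,
        1.27861481e+00, -1.50034393e-01]), 'dq': array([ 0.00049536,  0.00056391, -0.00266949, -0.00095713,  0.00085954,
       -0.00132837]), 'joint_efforts': array([ 8.09274607e-04, -4.05979800e+01, -2.92624426e+01, -7.35828166e-05,
        5.90336698e-03,  6.87151967e-06]), 'eef_pos': array([ 0.25824336, -0.62292722,  0.22994214]), 'tcp_rot': array([ 9.80771035e-01,  1.95158313e-01, -5.36634361e-05, -1.18593406e-03]), 'contact_force': array([0.6541141 , 0.26450119, 0.13295998]), 'wrist_torque': array([-0.01754438,  0.0068564 , -0.00503212]), 'opening': 1.0012505054055263}
scene [ 1.41726619 -0.57083937  0.90154118] [ 0.7921904   0.42593055 -0.20362776 -0.38672119] [[503.09625344   0.         268.74278824]
 [  0.         503.09625344 211.76695655]
 [  0.           0.           1.        ]]
top [ 0.42200469 -0.05723924  1.6313383 ] [-0.70314656  0.70938919 -0.03323449  0.03531785] [[494.28014929   0.         280.66634983]
 [  0.         494.28014929 211.63920025]
 [  0.           0.           1.        ]]
```

View pics/scene0.png

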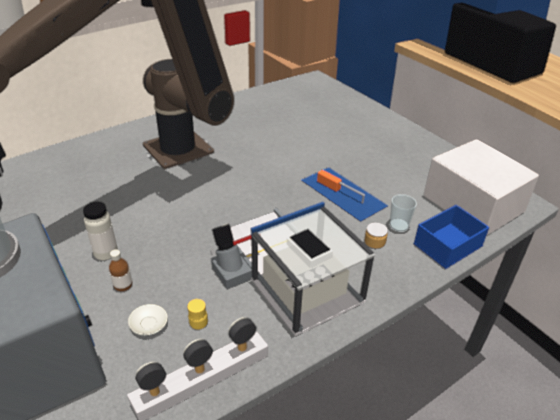

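View pics/top0.png

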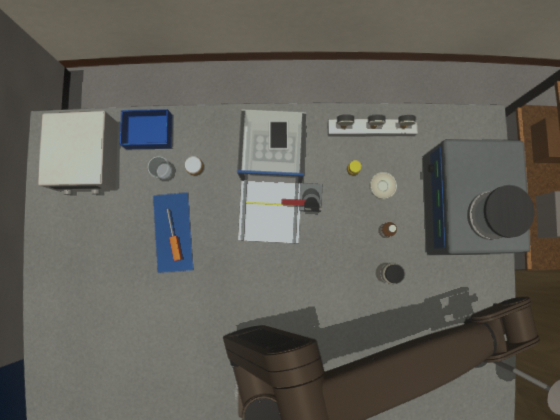

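The scene and top views show:
- **Bay:** near top px (270,190), with the yellow line at (265,204).
- **Knob:** at (312,203), with the red arm at (291,202).
- **Mat and hook:** the mat is at (173,232), the hook handle at (176,248), and its rod runs to (169,209).

```bash
python3 - <<'E'
from h import *
import pickle
t=pickle.load(open("top0.pkl","rb"));s=pickle.load(open("scene0.pkl","rb"))
def blobs(c,lo,hi,name,z,roi=None,mn=15):
    hsv=cv2.cvtColor(c["image"],cv2.COLOR_BGR2HSV);m=cv2.inRange(hsv,lo,hi)
    if roi: k=np.zeros_like(m);x0,y0,x1,y1=roi;k[y0:y1,x0:x1]=255;m&=k
    cs,_=cv2.findContours(m,cv2.RETR_EXTERNAL,cv2.CHAIN_APPROX_NONE)
    for q in cs:
        if cv2.contourArea(q)<mn: continue
        r=cv2.minAreaRect(q);b=cv2.boxPoints(r);P=onplane(c,b,z);
        print(name,"c",np.round(r[0],1),"wh",np.round(r[1],1),np.round(b,1).tolist(),"\n  world",onplane(c,[r[0]],z).round(4)[0],P[:,:2].round(3).tolist())
blobs(t,(18,90,90),(35,255,255),"line",.01,(230,190,310,215),5)
blobs(t,(0,120,60),(6,255,255),"red",.07,(230,180,330,220))
blobs(t,(5,150,120),(18,255,255),"orange",.04,(140,180,220,280))
blobs(t,(100,90,50),(125,255,255),"mat",.004,(140,180,220,280))
blobs(t,(100,90,50),(125,255,255),"roof",.16,(230,165,310,185))
blobs(s,(5,150,120),(18,255,255),"orangeS",.04,(300,150,400,220))
a=cv2.resize(t["image"][95:255,225:335],None,fx=5,fy=3.6*1.0,interpolation=cv2.INTER_CUBIC)
a=cv2.resize(t["image"][150:250,230:330],(600,600),interpolation=cv2.INTER_CUBIC)
b=cv2.resize(s["image"][190:290,200:300],(600,600),interpolation=cv2.INTER_CUBIC)
cv2.imwrite("pics/crop1.png",cv2.resize(np.hstack([a,b]),(800,400)))
E
```

```text
line c [264.  203.2] wh [36.1  1.4] [[245.89999389648438, 203.0], [246.0, 201.6999969482422], [282.0, 203.5], [282.0, 204.8000030517578]] 
  world [0.6081 0.0017 0.01  ] [[0.609, 0.061], [0.614, 0.061], [0.607, -0.058], [0.602, -0.058]]
red c [293. 202.] wh [ 4. 22.] [[282.0, 200.0], [304.0, 200.0], [304.0, 204.0], [282.0, 204.0]] 
  world [ 0.6044 -0.0928  0.07  ] [[0.611, -0.058], [0.61, -0.128], [0.598, -0.128], [0.598, -0.058]]
orange c [174.8 247.8] wh [23.7  6.3] [[169.3000030517578, 236.6999969482422], [175.5, 235.5], [180.1999969482422, 258.79998779296875], [174.0, 260.0]] 
  world [0.4623 0.2913 0.04  ] [[0.498, 0.309], [0.502, 0.289], [0.427, 0.273], [0.423, 0.294]]
mat c [172.4 232.1] wh [77.4 35.1] [[152.3000030517578, 194.6999969482422], [187.3000030517578, 192.3000030517578], [192.60000610351562, 269.5], [157.5, 271.8999938964844]] 
  world [0.5152 0.3075 0.004 ] [[0.642, 0.378], [0.648, 0.259], [0.391, 0.239], [0.383, 0.357]]
roof c [269.5 172.9] wh [65.1  2.9] [[236.89999389648438, 172.6999969482422], [237.10000610351562, 169.89999389648438], [302.1000061035156, 173.0], [302.0, 175.89999389648438]] 
  world [ 0.6831 -0.0209  0.16  ] [[0.685, 0.078], [0.693, 0.077], [0.682, -0.119], [0.673, -0.119]]
orangeS c [328.8 180. ] wh [25.6 11.8] [[314.70001220703125, 179.1999969482422], [320.20001220703125, 168.8000030517578], [342.79998779296875, 180.8000030517578], [337.29998779296875, 191.1999969482422]] 
  world [0.4781 0.2799 0.04  ] [[0.452, 0.246], [0.415, 0.296], [0.505, 0.313], [0.537, 0.264]]
```

View pics/crop1.png

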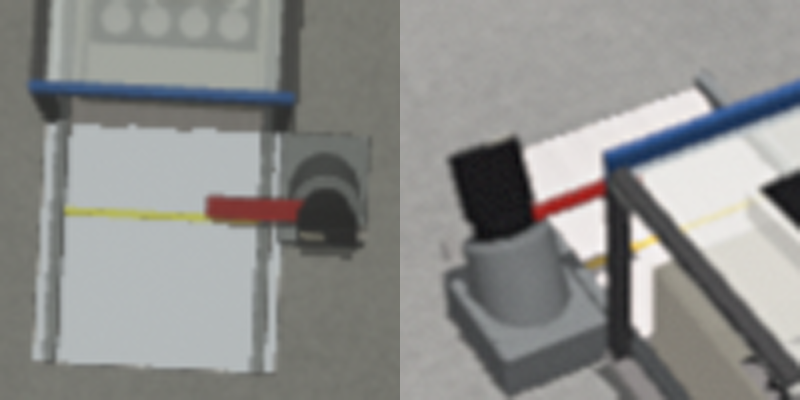

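The enlarged crop shows the knob's top back edge at top px ≈(306–320,208) and scene px ≈(312–329,227). The red arm lies across the runway along bay +y.

```bash
cat >> h.py <<'E'
BO=np.array([.642,-.019,0]);BY=np.radians(-3.37)
BR=R.from_euler("z",BY).as_matrix()
def bay(p): return BO+BR@np.array(p,float)
def plan(Rt,pt):
    """rotation first, then translation in the target tool axes"""
    s=ctrl.get_state();Rc=R.from_quat(s["tcp_rot"])
    w=np.degrees((Rc.inv()*R.from_matrix(Rt)).as_rotvec())/5
    print("t",round(s["time"],2),"pos",s["eef_pos"].round(4),"F",np.round(s["contact_force"],1),"open",round(s["opening"],3))
    print("rot units",w.round(2),"| trans units in target tool",(Rt.T@(np.array(pt)-s["eef_pos"])/.03).round(2),"| in current tool",(Rc.as_matrix().T@(np.array(pt)-s["eef_pos"])/.03).round(2))
def tool(z,x):
    z=np.array(z,float);z/=np.linalg.norm(z);x=np.array(x,float);x-=z*(x@z);x/=np.linalg.norm(x)
    return np.c_[x,np.cross(z,x),z]
a=np.radians(28)
KZ=BR@np.array([-np.sin(a),0,np.cos(a)]);KX=BR@np.array([np.cos(a),0,np.sin(a)]);KY=BR@np.array([0,1,0])
E
python3 - <<'E'
from h import *
import pickle
t=pickle.load(open("top0.pkl","rb"));s=pickle.load(open("scene0.pkl","rb"))
for u,v in(((313.1,208.2),(320.9,227)),((305.75,208),(329.25,224.5)),((320.5,208),(312.5,229.5))):
    p,e=tri(t,[u],s,[v]);print(p.round(4),e.round(4),"grip",(p-.007*KX-.018*KZ).round(4),"bay",(BR.T@(p-BO)).round(4))
g=bay([-.03,-.132,.0]);print("post",g)
for n,u,z in(("amber",(389,229),.11),("reag",(393,273),.15),("puck",(355,167),.06),("dish",(383,185),.018)):print(n,onplane(t,[u],z).round(3))
p,_=tri(t,[(313.1,208.2)],s,[(320.9,227)]);K=p-.007*KX-.018*KZ
plan(tool(-KZ,KY),K+.13*KZ)
E
```

```text
[ 0.6568 -0.0585  0.1458] 0.2464 grip [ 0.6591 -0.0586  0.1266] bay [ 0.0171 -0.0385  0.1458]
[ 0.6594 -0.0365  0.1448] 0.2482 grip [ 0.6617 -0.0367  0.1256] bay [ 0.0184 -0.0165  0.1448]
[ 0.6551 -0.0807  0.1476] 0.2441 grip [ 0.6574 -0.0808  0.1285] bay [ 0.0167 -0.0608  0.1476]
post [ 0.60429243 -0.14900823  0.        ]
amber [[ 0.513 -0.389  0.11 ]]
reag [[ 0.378 -0.39   0.15 ]]
puck [[ 0.718 -0.295  0.06 ]]
dish [[ 0.665 -0.394  0.018]]
t 0.1 pos [ 0.2583 -0.623   0.2301] F [ 0.3  1.1 -0.4] open 1.003
rot units [ -5.02   3.11 -12.56] | trans units in target tool [19.57  9.18  4.45] | in current tool [ 17.71 -13.15  -0.34]
```

```bash
python3 - <<'E'
from h import *
import pickle
t=pickle.load(open("top0.pkl","rb"));s=pickle.load(open("scene0.pkl","rb"))
for u,v in(((313.1,208.2),(220.9,227)),((305.75,208),(229.25,224.5)),((320.5,208),(212.5,229.5))):
    p,e=tri(t,[u],s,[v]);print(p.round(4),e.round(4),"grip",(p-.007*KX-.018*KZ).round(4),"bay",(BR.T@(p-.007*KX-.018*KZ-BO)).round(4))
p,_=tri(t,[(313.1,208.2)],s,[(220.9,227)]);K=p-.007*KX-.018*KZ
plan(tool(-KZ,KY),K+.12*KZ)
o=bay([.038,0,.16]);print(proj(t,o),proj(s,[bay([.038,.1,.17]),bay([.038,-.1,.17])]))
E
```

```text
[ 0.5801 -0.15    0.1227] 0.007 grip [ 0.5824 -0.1501  0.1035] bay [-0.0518 -0.1344  0.1035]
[ 0.5812 -0.1274  0.121 ] 0.0072 grip [ 0.5834 -0.1276  0.1018] bay [-0.0521 -0.1118  0.1018]
[ 0.5801 -0.1727  0.1253] 0.0066 grip [ 0.5824 -0.1728  0.1061] bay [-0.0504 -0.1571  0.1061]
t 0.1 pos [ 0.2583 -0.623   0.2301] F [ 0.3  1.1 -0.4] open 1.003
rot units [ -5.02   3.11 -12.56] | trans units in target tool [16.37  6.72  4.35] | in current tool [ 14.33 -11.24   0.72]
[[269.63398393 173.87331551]] [[322.55779686 202.32456752]
 [249.88637557 228.8688927 ]]
```

Request:
send_rows:
  translation:
    - [0,0,0]
    - [0,0,0]
    - [0,0,0]
    - [0,0,0]
    - [0,0,0]
  rotation:
    - [-0.386,0.239,-0.966]
    - [-0.386,0.239,-0.966]
    - [-0.386,0.239,-0.966]
    - [-0.386,0.239,-0.966]
    - [-0.386,0.239,-0.966]
  grip: [85,85,85,85,85]

```text
time: 0.72
eef_pos: [0.2583, -0.6231, 0.2306]
tcp_rot: [0.913, 0.396, 0.067, 0.072]
contact_force: [-0.1, -0.2, -1.2]
opening: 0.993
```

Request:
send_rows:
  translation:
    - [0,0,0]
    - [0,0,0]
    - [0,0,0]
    - [0,0,0]
    - [0,0,0]
  rotation:
    - [-0.386,0.239,-0.966]
    - [-0.386,0.239,-0.966]
    - [-0.386,0.239,-0.966]
    - [-0.386,0.239,-0.966]
    - [-0.386,0.239,-0.966]
  grip: [85,85,85,85,85]

```text
time: 1.35
eef_pos: [0.2583, -0.6231, 0.2306]
tcp_rot: [0.796, 0.574, 0.131, 0.14]
contact_force: [0.3, -0.9, -0.4]
opening: 0.994
```

Request:
send_rows:
  translation:
    - [0,0,0]
    - [0,0,0]
    - [0,0,0]
    - [0.96,0.395,0.256]
    - [0.96,0.395,0.256]
  rotation:
    - [-0.386,0.239,-0.966]
    - [-0.386,0.239,-0.966]
    - [-0.386,0.239,-0.966]
    - [0,0,0]
    - [0,0,0]
  grip: [85,85,85,85,85]

```text
time: 1.98
eef_pos: [0.2898, -0.567, 0.2278]
tcp_rot: [0.706, 0.665, 0.165, 0.176]
contact_force: [1.1, -0.2, 0.7]
opening: 0.995
```

Request:
send_rows:
  translation:
    - [0.96,0.395,0.256]
    - [0.96,0.395,0.256]
    - [0.96,0.395,0.256]
    - [0.96,0.395,0.256]
    - [0.96,0.395,0.256]
  rotation:
    - [0,0,0]
    - [0,0,0]
    - [0,0,0]
    - [0,0,0]
    - [0,0,0]
  grip: [85,85,85,85,85]

```text
time: 2.6
eef_pos: [0.3689, -0.4269, 0.2217]
tcp_rot: [0.706, 0.666, 0.165, 0.177]
contact_force: [-0.1, 0.1, 0.2]
opening: 0.997
```

Request:
send_rows:
  translation:
    - [0.96,0.395,0.256]
    - [0.96,0.395,0.256]
    - [0.96,0.395,0.256]
    - [0.96,0.395,0.256]
    - [0.96,0.395,0.256]
  rotation:
    - [0,0,0]
    - [0,0,0]
    - [0,0,0]
    - [0,0,0]
    - [0,0,0]
  grip: [85,85,85,85,85]

```text
time: 3.22
eef_pos: [0.4476, -0.2874, 0.2154]
tcp_rot: [0.706, 0.666, 0.165, 0.177]
contact_force: [0.3, 0.2, -0.3]
opening: 0.996
```

Request:
send_rows:
  translation:
    - [0.96,0.395,0.256]
    - [0.96,0.395,0.256]
    - [0.96,0.395,0.256]
    - [0.96,0.395,0.256]
    - [0.96,0.395,0.256]
  rotation:
    - [0,0,0]
    - [0,0,0]
    - [0,0,0]
    - [0,0,0]
    - [0,0,0]
  grip: [85,85,85,85,85]

```text
time: 3.85
eef_pos: [0.5263, -0.1479, 0.209]
tcp_rot: [0.706, 0.666, 0.165, 0.177]
contact_force: [-0.1, -1.0, -0.3]
opening: 0.994
```

```bash
python3 - <<'E'
from h import *
import pickle
K=np.array([.5824,-.150,.1035])
plan(tool(-KZ,KY),K+.12*KZ);print(ctrl.get_state()["qpos"].round(3))
c=cam("wrist");pickle.dump(c,open("w1.pkl","wb"));cv2.imwrite("pics/w1.png",c["image"])
print(proj(c,[K+.018*KZ+i*.007*KX+j*.023*KY for i in(-1,1) for j in(-1,1)]).round(0).tolist())
E
```

```text
t 3.85 pos [ 0.5263 -0.1479  0.209 ] F [-0.1 -1.  -0.3] open 0.994
rot units [-0.    0.02  0.01] | trans units in target tool [ 0.04  0.   -0.02] | in current tool [ 0.04  0.   -0.02]
[-0.566 -0.222  2.196  0.334  0.761 -0.702]
[[274.0, 238.0], [273.0, 180.0], [291.0, 238.0], [292.0, 180.0]]
```

View pics/w1.png

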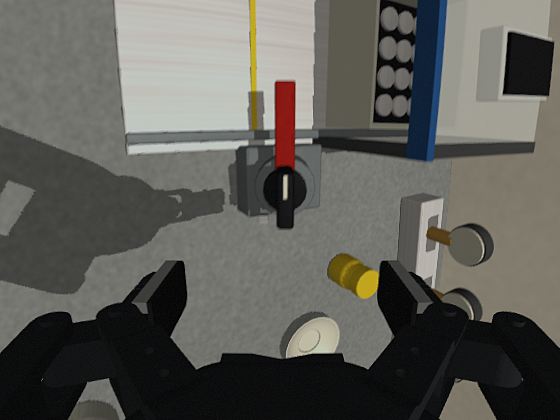

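The wrist view shows the black bar knob centred near px (285,200), running from about (285,170) to (285,228). The prediction was (282,209), so it is a few mm off, and I'll measure it.

```bash
python3 - <<'E'
from h import *
import pickle
c=pickle.load(open("w1.pkl","rb"));g=cv2.cvtColor(c["image"],cv2.COLOR_BGR2GRAY)
print(g[160:236:3,262:310:3])
K=np.array([.5824,-.150,.1035])
def onk(uv,off):
    o,d=ray(c,uv);return o+d*(((K+off*KZ-o)@KZ)/(d@KZ))[:,None]
for uv in [(285.5,200),(285.5,229),(285.5,171)]:
    p=onk([uv],.018)[0];print(uv,((p-K)@np.c_[KX,KY]).round(4))
# red arm end
for uv in [(285,81)]:
    p=onk([uv],-.030)[0];print(uv,((p-K)@np.c_[KX,KY]).round(4))
# tray front lip: u edges at z .085
print(onplane(c,[(315,40),(315,130)],.085).round(4))
E
```

```text
[[ 60  60  39  52  53  56  55  56  58  60  60  86  76  51  91 104]
 [ 62  44  94  74  53  58  60  59  60  58  58 103 106  97  60  98]
 [ 40  76  76  63  54  45  34  31  19  29  52 102 105 105 100  79]
 [ 62  64  63  65  41  12  10   9   9   7  32  82 106 105 105 102]
 [ 64  62  67  33   9   5  11  10  13  13  10  18  74 105 105 106]
 [ 64  65  26  12  13   9  19  61 135  21  20  27  23  78 106 106]
 [ 64  63  12   8  16   9  19 148 187  24  22  27  26  23  93 104]
 [ 65   7  13  12  16  10  20 147 186  23  21  27  27  27  58 105]
 [ 65   9  12  14  14  13  20 145 186  25  24  25  27  28  24 102]
 [ 65   9  10  14  14  14  22 147 187  25  18  25  27  27  26 101]
 [ 52  12  12  12  15   8  22 144 187  17  22  26  24  26  24 100]
 [ 59   7  13  11  12  11  19 146 187  19  23  26  26  25  23 103]
 [ 63  12  11  10  12  12  20 146 179  19  20  26  24  23  18 105]
 [ 64  31   9  15  14  16  19 108  93  25  22  23  22  25  45 103]
 [ 61  61  20   8   9  13  20  23  27  23  22  24  24  14 107 102]
 [ 55  61  52  18  10  13  18  24  25  29  19  22  16 103 101  95]
 [ 66  59  60  57  39   9  19  24  25  26  21  56 103 100  92  88]
 [102  99  77  58  74  19  23  23  21  26  20 101  93  97 119 113]
 [ 51  52  72  99 105  23  23  20  23  25  18 105 117 114 116 116]
 [136 137 107 113 119  21  19  21  24  24  16 121 119 111 120 118]
 [133 134 112 116 119  16  18  21  21  24  12 120 114 110 116 117]
 [131 132 116 119 119  20  18  21  23  23  15 119 116 116 113 116]
 [120 122 118 112 115  41  17  21  20  20   6 116 116 111 117 119]
 [120 124 122 116 115 102  79  81  81  77 114 120 116 117 120 121]
 [115 122 119 115 117 120 119 119 121 120 119 117 118 115 119 123]
 [115 119 120 115 118 117 118 117 116 126 114 113 114 113 117 116]]
(285.5, 200) [0.0024 0.0078]
(285.5, 229) [ 0.0025 -0.0157]
(285.5, 171) [0.0024 0.0301]
(285, 81) [0.0023 0.0995]
[[ 0.6312 -0.0192  0.085 ]
 [ 0.6286 -0.094   0.085 ]]
```

```bash
python3 - <<'E'
from h import *
import pickle
c=pickle.load(open("w1.pkl","rb"))
K=np.array([.5824,-.150,.1035])
def onk(uv,off):
    o,d=ray(c,uv);return o+d*(((K+off*KZ-o)@KZ)/(d@KZ))[:,None]
p=onk([(286,189.5)],-.022)[0];print("disc",((p-K)@np.c_[KX,KY]).round(4))
K2=K+.0024*KX+.0065*KY;print(K2,(BR.T@(K2-BO)).round(4))
plan(tool(-KZ,KY),K2-.015*KZ)
E
```

```text
disc [0.0033 0.0075]
[ 0.5848975  -0.14363581  0.10462673] [-0.0497 -0.1278  0.1046]
t 3.9 pos [ 0.527  -0.1452  0.2087] F [-0.2  1.8 -0. ] open 0.997
rot units [-0.01 -0.01  0.02] | trans units in target tool [0.17 0.07 4.47] | in current tool [0.16 0.07 4.47]
```

```bash
python3 - <<'E'
from h import *
import pickle
c=cam("wrist");pickle.dump(c,open("w2.pkl","wb"))
K=np.array([.5824,-.150,.1035])
def onk(uv,off):
    o,d=ray(c,uv);return ((o+d*(((K+off*KZ-o)@KZ)/(d@KZ))[:,None]-K)@np.c_[KX,KY])[0].round(4)
g=cv2.cvtColor(c["image"],cv2.COLOR_BGR2GRAY);h=cv2.cvtColor(c["image"],cv2.COLOR_BGR2HSV)
d=(g<50).astype(np.uint8)
col=g[195:245,286];v=195+np.argmax(col>60);row=g[v-8,265:310];u=np.where(row<60)[0]+265
print("end v",v,"u",u.min(),u.max());U=(u.min()+u.max())/2
print("bar end",onk([(U,v-.5)],.018),"want -.023")
st=np.argwhere(g[165:215,275:300]>120)+[165,275];print("stripe v",st[:,0].min(),st[:,0].max())
m=cv2.inRange(h,(0,120,60),(6,255,255));x,y,w,hh=cv2.boundingRect(m[60:200,250:320]);print("red",x+250,y+60,w,hh,onk([(x+250+w/2,y+60)],-.030),"want .095")
s=ctrl.get_state();print(s["eef_pos"])
E
```

```text
end v 195 u 265 304
bar end [0.0019 0.0152] want -.023
stripe v 181 203
red 274 86 21 89 [0.0021 0.0985] want .095
[ 0.5264274  -0.14652229  0.20868437]
```

```bash
python3 - <<'E'
from h import *
K=np.array([.5824,-.150,.1035])+.002*KX+.005*KY
plan(tool(-KZ,KY),K-.014*KZ)
E
```

```text
t 3.95 pos [ 0.5264 -0.1465  0.2087] F [-0.8 -0.3 -1. ] open 0.997
rot units [-0.01 -0.    0.04] | trans units in target tool [0.16 0.07 4.44] | in current tool [0.16 0.08 4.44]
```

Request:
send_rows:
  translation:
    - [0.08,0.04,0.85]
    - [0.08,0.04,0.85]
    - [0,0,0.95]
    - [0,0,0.9]
    - [0,0,0.88]
  rotation:
    - [0,0,0]
    - [0,0,0]
    - [0,0,0]
    - [0,0,0]
    - [0,0,0]
  grip: [85,85,85,60,60]

```text
time: 4.58
eef_pos: [0.5908, -0.1492, 0.0922]
tcp_rot: [0.706, 0.665, 0.165, 0.177]
contact_force: [-0.3, 0.2, 0.0]
opening: 0.702
```

Request:
send_rows:
  translation:
    - [0,0,0]
    - [0,0,0]
    - [0,0,0]
    - [0,0,0]
    - [0,0,0]
  rotation:
    - [0,0,0]
    - [0,0,0]
    - [0,0,0]
    - [0,0,0]
    - [0,0,0]
  grip: [30,20,8,8,8]
  squeeze: 40

```text
time: 5.2
eef_pos: [0.5899, -0.1489, 0.094]
tcp_rot: [0.706, 0.666, 0.165, 0.177]
contact_force: [-5.5, -1.7, 1.6]
opening: 0.154
```

Request:
send_rows:
  translation:
    - [0,0,0]
    - [0,0,0]
    - [0,0,0]
  rotation:
    - [0,0,0]
    - [0,0,0]
    - [0,0,0]
  grip: [5,5,5]
  squeeze: 100

```text
time: 5.58
eef_pos: [0.5898, -0.1489, 0.0942]
tcp_rot: [0.706, 0.666, 0.165, 0.177]
contact_force: [-7.7, -2.3, 2.5]
opening: 0.144
```

```bash
python3 - <<'E'
from h import *
K=np.array([.5824,-.150,.1035])+.002*KX+.005*KY
plan(tool(-KZ,KY),K-.014*KZ);s=ctrl.get_state();print(s["qpos"].round(3),s["wrist_torque"].round(2))
E
```

```text
t 5.58 pos [ 0.5898 -0.1489  0.0942] F [-7.7 -2.3  2.5] open 0.144
rot units [-0.    0.04  0.02] | trans units in target tool [ 0.11 -0.    0.08] | in current tool [ 0.12 -0.    0.08]
[-0.496  0.098  2.132  0.421  0.5   -0.768] [-0.24  0.95 -0.12]
```

Request:
send_rows:
  translation:
    - [0,0,0]
    - [0,0,0]
    - [0,0,0]
    - [0,0,0]
    - [0,0,0]
  rotation:
    - [0,0,-1]
    - [0,0,-1]
    - [0,0,-1]
    - [0,0,-1]
    - [0,0,-1]
  grip: [5,5,5,5,5]
  squeeze: 110

```text
time: 6.2
eef_pos: [0.5907, -0.1487, 0.0947]
tcp_rot: [0.544, 0.803, 0.123, 0.209]
contact_force: [-1.6, -0.0, 1.5]
opening: 0.143
```

```bash
python3 - <<'E'
from h import *
s=ctrl.get_state();print(s["qpos"].round(3),s["wrist_torque"].round(2),(R.from_quat(s["tcp_rot"]).inv().apply(s["contact_force"])).round(1))
c=cam("top");im=c["image"];cv2.imwrite("pics/x.png",im)
c=cam("scene");cv2.imwrite("pics/s2.png",cv2.resize(c["image"][150:310,160:320],(640,640),interpolation=cv2.INTER_CUBIC))
E
```

```text
[-0.495  0.098  2.131  0.423  0.499 -1.207] [ 0.11  0.33 -0.03] [ 0.2 -0.7 -2.1]
```

View pics/s2.png

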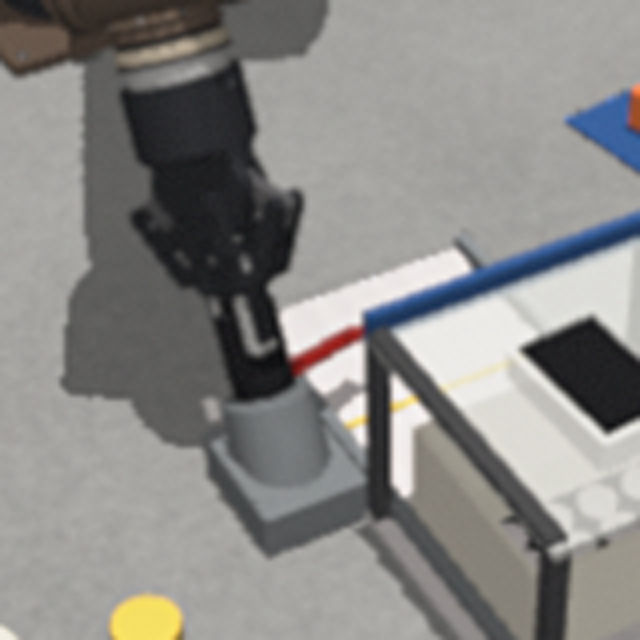

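The scene crop shows the fingers clamped on the knob and the red arm swung toward the robot. Forces are low, so it has broken loose and I'll keep turning.

Request:
send_rows:
  translation:
    - [0,0,0]
    - [0,0,0]
    - [0,0,0]
    - [0,0,0]
    - [0,0,0]
  rotation:
    - [0,0,-1]
    - [0,0,-1]
    - [0,0,-1]
    - [0,0,-1]
    - [0,0,-1]
  grip: [5,5,5,5,5]

```text
time: 6.92
eef_pos: [0.5914, -0.1481, 0.095]
tcp_rot: [0.358, 0.902, 0.075, 0.231]
contact_force: [-2.2, 2.3, 4.5]
opening: 0.138
```

Request:
send_rows:
  translation:
    - [0,0,0]
    - [0,0,0]
    - [0,0,0]
    - [0,0,0]
    - [0,0,0]
  rotation:
    - [0,0,-1]
    - [0,0,-1]
    - [0,0,-1]
    - [0,0,-1]
    - [0,0,-1]
  grip: [5,5,5,5,5]

```text
time: 7.55
eef_pos: [0.5918, -0.1473, 0.0952]
tcp_rot: [0.154, 0.958, 0.024, 0.242]
contact_force: [0.1, 5.3, 3.3]
opening: 0.142
```

Request:
send_rows:
  translation:
    - [0,0,0]
    - [0,0,0]
    - [0,0,0]
    - [0,0,0]
    - [0,0,0]
  rotation:
    - [0,0,-1]
    - [0,0,-1]
    - [0,0,-1]
    - [0,0,-1]
    - [0,0,-1]
  grip: [5,5,5,5,5]

```text
time: 8.18
eef_pos: [0.5918, -0.1463, 0.0952]
tcp_rot: [-0.057, 0.968, -0.028, 0.241]
contact_force: [0.9, 8.9, 4.4]
opening: 0.143
```

```bash
python3 - <<'E'
from h import *
s=ctrl.get_state();print(s["qpos"].round(3),s["wrist_torque"].round(2),(R.from_quat(s["tcp_rot"]).inv().apply(s["contact_force"])).round(1))
E
```

```text
[-0.492  0.099  2.129  0.428  0.501 -2.514] [ 1.37 -0.3   0.65] [-3.9  8.4 -3.7]
```

Request:
send_rows:
  translation:
    - [0,0,0]
    - [0,0,0]
    - [0,0,0]
    - [0,0,0]
    - [0,0,0]
  rotation:
    - [0,0,-1]
    - [0,0,-1]
    - [0,0,-1]
    - [0,0,-0.3]
    - [0,0,0]
  grip: [5,5,5,5,5]

```text
time: 8.8
eef_pos: [0.5916, -0.1457, 0.0951]
tcp_rot: [-0.194, 0.951, -0.061, 0.235]
contact_force: [1.3, 10.3, 5.3]
opening: 0.142
```

```bash
python3 - <<'E'
from h import *
s=ctrl.get_state();print(s["qpos"].round(3),s["wrist_torque"].round(2),(R.from_quat(s["tcp_rot"]).inv().apply(s["contact_force"])).round(1))
Rm=R.from_quat(s["tcp_rot"]).as_matrix();x=Rm[:,0];print("lock approx",np.arctan2(-(x@KX),x@KY))
c=cam("scene");cv2.imwrite("pics/s3.png",cv2.resize(c["image"][150:310,160:320],(640,640),interpolation=cv2.INTER_CUBIC))
E
```

```text
[-0.491  0.098  2.13   0.428  0.502 -2.799] [ 1.49 -0.24  0.87] [-7.4  7.9 -4.3]
lock approx 2.0319486196196213
```

Request:
send_rows:
  translation:
    - [0,0,0]
    - [0,0,0]
    - [0,0,0]
    - [0,0,0]
    - [0,0,0]
  rotation:
    - [0,0,-0.2]
    - [0,0,0]
    - [0,0,0]
    - [0,0,0]
    - [0,0,0]
  grip: [5,5,60,60,60]

```text
time: 9.48
eef_pos: [0.5909, -0.1489, 0.0936]
tcp_rot: [-0.202, 0.949, -0.066, 0.233]
contact_force: [0.2, 0.7, 0.1]
opening: 0.699
```

Request:
send_rows:
  translation:
    - [0,0,-0.8]
    - [0,0,-0.9]
    - [0,0,-0.9]
    - [0,0,-0.9]
    - [0,0,-0.9]
  rotation:
    - [0,0,0]
    - [0,0,0]
    - [0,0,0]
    - [0,0,0]
    - [0,0,0]
  grip: [60,60,60,60,60]

```text
time: 10.1
eef_pos: [0.5284, -0.1447, 0.2106]
tcp_rot: [-0.202, 0.949, -0.066, 0.233]
contact_force: [0.7, -0.1, 0.4]
opening: 0.7
```

Request:
send_rows:
  translation:
    - [0,0,0]
    - [0,0,0]
  rotation:
    - [0,0,0]
    - [0,0,0]
  grip: [60,60]

```text
time: 10.35
eef_pos: [0.5288, -0.1445, 0.2089]
tcp_rot: [-0.203, 0.949, -0.065, 0.233]
contact_force: [0.3, -0.5, -0.9]
opening: 0.707
```

```bash
python3 - <<'E'
from h import *
import pickle
c=cam("wrist");pickle.dump(c,open("w3.pkl","wb"));cv2.imwrite("pics/w3.png",c["image"])
K=np.array([.5824,-.150,.1035])+.002*KX+.003*KY
def onk(uv,off):
    o,d=ray(c,uv);return ((o+d*(((K+off*KZ-o)@KZ)/(d@KZ))[:,None]-K)@np.c_[KX,KY])
m=cv2.inRange(cv2.cvtColor(c["image"],cv2.COLOR_BGR2HSV),(0,120,50),(6,255,255))
cs,_=cv2.findContours(m,0,1);q=max(cs,key=cv2.contourArea);b=cv2.boxPoints(cv2.minAreaRect(q));print(b.round(0).tolist())
P=onk(b,-.03);
e=[P[1]-P[0],P[2]-P[1]];e=max(e,key=np.linalg.norm);
if e@P.mean(0)<0:e=-e
print(P.round(3).tolist(),"len",np.linalg.norm(e),"lock",np.arctan2(-e[0],e[1]))
print(ctrl.get_state()["qpos"].round(3))
# tray lip and others from here
E
```

```text
[[274.0, 89.0], [294.0, 89.0], [294.0, 177.0], [274.0, 177.0]]
[[-0.08, -0.049], [-0.088, -0.034], [-0.022, 0.001], [-0.013, -0.015]] len 0.07536034613446606 lock 2.0583054860138437
[-0.555 -0.218  2.193  0.328  0.757 -2.74 ]
```

View pics/w3.png

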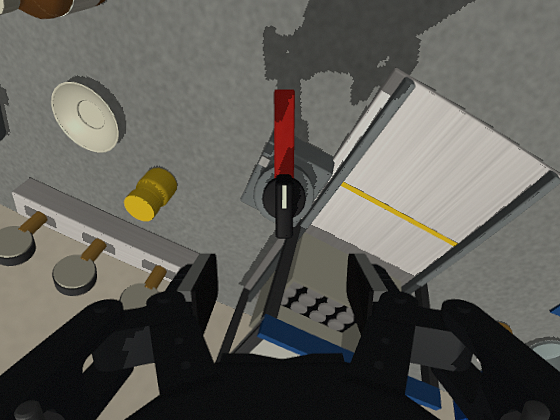

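The wrist view shows the red arm pointing toward the robot's side, clear of the tray at px (285,90)–(285,177). Its measured angle is about 2.05 rad. The tray sits at the yellow line's far side, still under the roof. Next is the hook.

```bash
python3 - <<'E'
from h import *
y=np.radians(11.6);hx=np.array([np.cos(y),np.sin(y),0])
plan(tool([0,0,-1],-hx),np.array([.462,.291,.17])+.0*hx)
E
```

```text
t 10.4 pos [ 0.5287 -0.1443  0.2083] F [-0.4  0.1  0.4] open 0.702
rot units [-2.04  5.21  2.45] | trans units in target tool [-0.74 14.66  1.28] | in current tool [-3.69 14.26 -0.33]
```

Request:
send_rows:
  translation:
    - [0,0,0]
    - [0,0,0]
    - [0,0,0]
    - [0,0,0]
    - [0,0,0]
  rotation:
    - [-0.29,0.745,0.35]
    - [-0.29,0.745,0.35]
    - [-0.29,0.745,0.35]
    - [-0.29,0.745,0.35]
    - [-0.29,0.745,0.35]
  grip: [60,60,60,60,60]

```text
time: 11.02
eef_pos: [0.5288, -0.1441, 0.208]
tcp_rot: [-0.131, 0.989, -0.019, 0.065]
contact_force: [0.6, 0.2, 0.2]
opening: 0.709
```

Request:
send_rows:
  translation:
    - [0,0,0]
    - [0,0,0]
    - [-0.05,0.977,0]
    - [-0.05,0.977,0]
    - [-0.05,0.977,0]
  rotation:
    - [-0.29,0.745,0.35]
    - [-0.29,0.745,0.35]
    - [0,0,0]
    - [0,0,0]
    - [0,0,0]
  grip: [60,60,60,60,60]

```text
time: 11.65
eef_pos: [0.5153, -0.0564, 0.2076]
tcp_rot: [-0.101, 0.995, -0.001, -0.001]
contact_force: [1.0, -0.3, 0.7]
opening: 0.699
```

Request:
send_rows:
  translation:
    - [-0.05,0.977,0]
    - [-0.05,0.977,0]
    - [-0.05,0.977,0]
    - [-0.05,0.977,0]
    - [-0.05,0.977,0]
  rotation:
    - [0,0,0]
    - [0,0,0]
    - [0,0,0]
    - [0,0,0]
    - [0,0,0]
  grip: [60,60,60,60,60]

```text
time: 12.28
eef_pos: [0.4931, 0.0888, 0.2074]
tcp_rot: [-0.101, 0.995, -0.001, -0.001]
contact_force: [0.2, 0.0, 0.1]
opening: 0.704
```

Request:
send_rows:
  translation:
    - [-0.05,0.977,0.1]
    - [-0.05,0.977,0.1]
    - [-0.05,0.977,0.2]
    - [-0.05,0.977,0.2]
    - [-0.05,0.977,0.2]
  rotation:
    - [0,0,0]
    - [0,0,0]
    - [0,0,0]
    - [0,0,0]
    - [0,0,0]
  grip: [60,60,60,60,60]

```text
time: 12.9
eef_pos: [0.4709, 0.2337, 0.1828]
tcp_rot: [-0.101, 0.995, -0.001, -0.001]
contact_force: [0.1, -0.3, -0.1]
opening: 0.704
```

Request:
send_rows:
  translation:
    - [-0.05,0.977,0.2]
    - [-0.05,0.977,0.28]
    - [0,0,0]
    - [0,0,0]
    - [0,0,0]
  rotation:
    - [0,0,0]
    - [0,0,0]
    - [0,0,0]
    - [0,0,0]
    - [0,0,0]
  grip: [60,60,60,60,60]

```text
time: 13.52
eef_pos: [0.463, 0.29, 0.1702]
tcp_rot: [-0.101, 0.995, -0.001, 0.001]
contact_force: [0.1, -0.1, -0.1]
opening: 0.703
```

```bash
python3 - <<'E'
from h import *
import pickle
c=cam("wrist");pickle.dump(c,open("w4.pkl","wb"));cv2.imwrite("pics/w4.png",c["image"])
m=cv2.inRange(cv2.cvtColor(c["image"],cv2.COLOR_BGR2HSV),(5,150,120),(18,255,255))
cs,_=cv2.findContours(m,0,1);q=max(cs,key=cv2.contourArea);r=cv2.minAreaRect(q);b=cv2.boxPoints(r);print(b.round(0).tolist())
for z in(.04,):
    P=onplane(c,b,z);e=max([P[1]-P[0],P[2]-P[1]],key=np.linalg.norm);e=e if e[0]>0 else -e
    print(P.round(3).tolist(),"centre",P.mean(0).round(4),"len",np.linalg.norm(e).round(4),"yaw",np.degrees(np.arctan2(e[1],e[0])).round(2))
s=ctrl.get_state();print(s["eef_pos"].round(4),s["qpos"].round(3))
t=cam("top");cv2.imwrite("pics/top2.png",t["image"]);pickle.dump(t,open("top2.pkl","wb"))
E
```

```text
[[276.0, 243.0], [276.0, 155.0], [302.0, 155.0], [302.0, 243.0]]
[[0.501, 0.293, 0.04], [0.425, 0.278, 0.04], [0.421, 0.299, 0.04], [0.497, 0.316, 0.04]] centre [0.461  0.2964 0.04  ] len 0.0777 yaw 11.23
[0.4631 0.29   0.1704] [ 0.375  0.063  1.948 -0.003  1.13  -1.396]
```

View pics/w4.png

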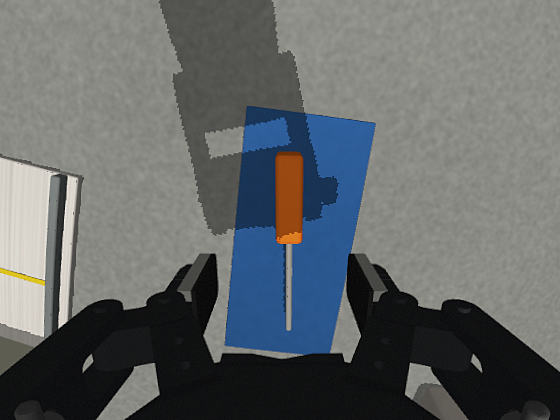

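The wrist view shows the orange handle aligned with the tool at px (289,199), the rod running to (289,330), and both within the mat. Descending to grasp.

```bash
python3 - <<'E'
from h import *
y=np.radians(11.4);hx=np.array([np.cos(y),np.sin(y),0])
plan(tool([0,0,-1],-hx),np.array([.461,.294,.011]))
E
```

```text
t 13.62 pos [0.4631 0.29   0.1705] F [-0.4  0.  -0.4] open 0.707
rot units [-0.03  0.02  0.03] | trans units in target tool [0.04 0.14 5.32] | in current tool [0.05 0.16 5.32]
```

Request:
send_rows:
  translation:
    - [0.05,0.15,1]
    - [0,0,1]
    - [0,0,1]
    - [0,0,1]
    - [0,0,0.9]
  rotation:
    - [0,0,0]
    - [0,0,0]
    - [0,0,0]
    - [0,0,0]
    - [0,0,0]
  grip: [60,60,60,60,60]

```text
time: 14.25
eef_pos: [0.4608, 0.2939, 0.0226]
tcp_rot: [-0.101, 0.995, -0.001, 0.001]
contact_force: [0.2, -0.5, -0.3]
opening: 0.705
```

Request:
send_rows:
  translation:
    - [0,0,0.42]
    - [0,0,0]
    - [0,0,0]
    - [0,0,0]
    - [0,0,0]
  rotation:
    - [0,0,0]
    - [0,0,0]
    - [0,0,0]
    - [0,0,0]
    - [0,0,0]
  grip: [60,30,20,15,15]
  squeeze: 60

```text
time: 14.88
eef_pos: [0.4618, 0.2949, 0.0122]
tcp_rot: [-0.101, 0.995, -0.001, 0.002]
contact_force: [0.4, -0.6, 4.6]
opening: 0.269
```

Request:
send_rows:
  translation:
    - [0,0,0]
    - [0,0,0]
    - [0,0,0]
  rotation:
    - [0,0,0]
    - [0,0,0]
    - [0,0,0]
  grip: [10,10,10]
  squeeze: 80

```text
time: 15.25
eef_pos: [0.4618, 0.2949, 0.0122]
tcp_rot: [-0.101, 0.995, -0.001, 0.002]
contact_force: [-1.0, -0.2, 7.3]
opening: 0.263
```

```bash
python3 - <<'E'
from h import *
import pickle
s=ctrl.get_state();print(s["eef_pos"].round(4),s["tcp_rot"].round(4),s["opening"])
# tray front lip from the earlier views: brightness profile across the lip along bay x at y=0
for n in("top2","w3"):
    c=pickle.load(open(n+".pkl","rb"));g=cv2.cvtColor(c["image"],cv2.COLOR_BGR2GRAY)
    for y in(-.04,.03):
        xs=np.arange(.0,.12,.004);uv=proj(c,[bay([x,y,.085]) for x in xs]).round().astype(int)
        print(n,y,[(round(x*1000),int(g[v,u])) if 0<=v<420 and 0<=u<560 else None for x,(u,v) in zip(xs,uv)])
E
```

```text
[0.4618 0.2949 0.0122] [-1.011e-01  9.949e-01 -9.000e-04  1.900e-03] 0.2626139596407797
top2 -0.04 [(0, 185), (4, 184), (8, 184), (12, 185), (16, 184), (20, 184), (24, 182), (28, 168), (32, 115), (36, 114), (40, 111), (44, 100), (48, 63), (52, 74), (56, 85), (60, 112), (64, 164), (68, 164), (72, 164), (76, 164), (80, 164), (84, 163), (88, 161), (92, 152), (96, 139), (100, 139), (104, 142), (108, 149), (112, 148), (116, 143)]
top2 0.03 [(0, 184), (4, 185), (8, 184), (12, 184), (16, 184), (20, 183), (24, 172), (28, 129), (32, 115), (36, 115), (40, 115), (44, 107), (48, 62), (52, 71), (56, 85), (60, 110), (64, 164), (68, 164), (72, 164), (76, 163), (80, 164), (84, 164), (88, 163), (92, 157), (96, 139), (100, 139), (104, 144), (108, 152), (112, 156), (116, 152)]
w3 -0.04 [(0, 110), (4, 103), (8, 102), (12, 102), (16, 103), (20, 103), (24, 102), (28, 103), (32, 103), (36, 102), (40, 104), (44, 103), (48, 102), (52, 102), (56, 106), (60, 106), (64, 101), (68, 100), (72, 98), (76, 108), (80, 105), (84, 102), (88, 100), (92, 92), (96, 109), (100, 106), (104, 102), (108, 101), (112, 102), (116, 103)]
w3 0.03 [(0, 12), (4, 11), (8, 11), (12, 18), (16, 17), (20, 17), (24, 13), (28, 13), (32, 14), (36, 8), (40, 15), (44, 14), (48, 14), (52, 15), (56, 15), (60, 11), (64, 16), (68, 9), (72, 10), (76, 6), (80, 10), (84, 9), (88, 78), (92, 75), (96, 74), (100, 74), (104, 74), (108, 74), (112, 75), (116, 72)]
```

```bash
python3 - <<'E'
from h import *
import pickle
c=pickle.load(open("w2.pkl","rb"));g=cv2.cvtColor(c["image"],cv2.COLOR_BGR2GRAY)
for v in(60,100):
    print(v,[(u,int(g[v,u])) for u in list(range(306,326,3))+list(range(364,386,2))])
    for u,z in((316,.01),(373,.085),(377,.085)):print("  ",u,z,(BR.T@(onplane(c,[(u,v)],z)[0]-BO)).round(4))
hx=BR@np.array([1,0,0])
plan(tool([0,0,-1],-hx),bay([-.05,0,.24]))
E
```

```text
60 [(306, 184), (309, 184), (312, 190), (315, 105), (318, 106), (321, 105), (324, 101), (364, 89), (366, 90), (368, 89), (370, 89), (372, 86), (374, 113), (376, 40), (378, 1), (380, 45), (382, 71), (384, 114)]
   316 0.01 [0.0405 0.0018 0.01  ]
   373 0.085 [ 0.0553 -0.0076  0.085 ]
   377 0.085 [ 0.0604 -0.0071  0.085 ]
100 [(306, 188), (309, 187), (312, 89), (315, 105), (318, 104), (321, 105), (324, 105), (364, 89), (366, 90), (368, 90), (370, 94), (372, 115), (374, 1), (376, 10), (378, 71), (380, 102), (382, 113), (384, 110)]
   316 0.01 [ 0.0416 -0.0412  0.01  ]
   373 0.085 [ 0.058  -0.0442  0.085 ]
   377 0.085 [ 0.0632 -0.044   0.085 ]
t 15.25 pos [0.4618 0.2949 0.0122] F [-1.  -0.2  7.3] open 0.263
rot units [-0.02  0.04  3.  ] | trans units in target tool [ -4.95 -10.09  -7.59] | in current tool [ -2.2  -11.04  -7.56]
```

Request:
send_rows:
  translation:
    - [0,0,-0.6]
    - [0,0,-1]
    - [0,0,-1]
    - [0,0,-1]
    - [0,0,-1]
  rotation:
    - [0,0,0]
    - [0,0,0]
    - [0,0,0]
    - [0,0,0]
    - [0,0,0]
  grip: [10,10,10,10,10]

```text
time: 15.88
eef_pos: [0.4596, 0.2946, 0.1499]
tcp_rot: [-0.101, 0.995, -0.001, 0.0]
contact_force: [1.2, 0.2, -1.2]
opening: 0.27
```

Request:
send_rows:
  translation:
    - [0,0,0]
    - [0,0,0]
    - [0,0,0]
    - [0,0,0]
    - [0,0,0]
  rotation:
    - [0,0,0.75]
    - [0,0,0.75]
    - [0,0,0.75]
    - [0,0,0.75]
    - [0,0,0]
  grip: [10,10,10,10,10]

```text
time: 16.5
eef_pos: [0.4598, 0.2946, 0.1488]
tcp_rot: [0.029, 1.0, -0.001, 0.0]
contact_force: [0.1, -0.1, -0.1]
opening: 0.268
```

```bash
python3 - <<'E'
from h import *
hx=BR@np.array([1,0,0])
plan(tool([0,0,-1],-hx),bay([-.19,0,.108]))
E
```

```text
t 16.5 pos [0.4598 0.2946 0.1488] F [ 0.1 -0.1 -0.1] open 0.268
rot units [-0.03  0.01  0.  ] | trans units in target tool [ -0.34 -10.08   1.36] | in current tool [ -0.34 -10.08   1.38]
```

Request:
send_rows:
  translation:
    - [-0.03,-1,0]
    - [-0.03,-1,0]
    - [-0.03,-1,0]
    - [-0.03,-1,0.1]
    - [-0.03,-1,0.1]
  rotation:
    - [0,0,0]
    - [0,0,0]
    - [0,0,0]
    - [0,0,0]
    - [0,0,0]
  grip: [10,10,10,10,10]

```text
time: 17.12
eef_pos: [0.4556, 0.1438, 0.1432]
tcp_rot: [0.029, 1.0, -0.001, 0.001]
contact_force: [0.7, -0.0, -1.2]
opening: 0.269
```

Request:
send_rows:
  translation:
    - [-0.03,-1,0.2]
    - [-0.03,-1,0.2]
    - [-0.03,-1,0.2]
    - [-0.03,-1,0.2]
    - [-0.03,-1,0.2]
  rotation:
    - [0,0,0]
    - [0,0,0]
    - [0,0,0]
    - [0,0,0]
    - [0,0,0]
  grip: [10,10,10,10,10]

```text
time: 17.75
eef_pos: [0.4513, -0.0062, 0.1135]
tcp_rot: [0.029, 1.0, -0.001, 0.001]
contact_force: [0.4, -0.1, -2.0]
opening: 0.267
```

Request:
send_rows:
  translation:
    - [-0.03,-0.08,0.18]
    - [0,0,0]
    - [0,0,0]
  rotation:
    - [0,0,0]
    - [0,0,0]
    - [0,0,0]
  grip: [10,10,10]

```text
time: 18.12
eef_pos: [0.4524, -0.0071, 0.1081]
tcp_rot: [0.029, 1.0, -0.001, 0.001]
contact_force: [-0.6, -1.0, -1.5]
opening: 0.265
```

```bash
python3 - <<'E'
from h import *
hx=BR@np.array([1,0,0])
plan(tool([0,0,-1],-hx),bay([-.05,0,.108]))
c=cam("scene");tip=bay([-.06,0,.100]);print("tip pred",proj(c,[tip,tip+[0,0,.03],tip+[0,0,.03]-.09*hx]).round(1).tolist())
cv2.imwrite("pics/s4.png",cv2.resize(c["image"][130:290,160:370],(798,608)[0:2] if 0 else (780,594),interpolation=cv2.INTER_CUBIC))
E
```

```text
t 18.12 pos [ 0.4524 -0.0071  0.1081] F [-0.6 -1.  -1.5] open 0.265
rot units [-0.02  0.02  0.01] | trans units in target tool [-4.67 -0.03  0.  ] | in current tool [-4.67 -0.03  0.01]
tip pred [[266.4, 215.8], [266.4, 206.5], [249.3, 188.4]]
```

View pics/s4.png

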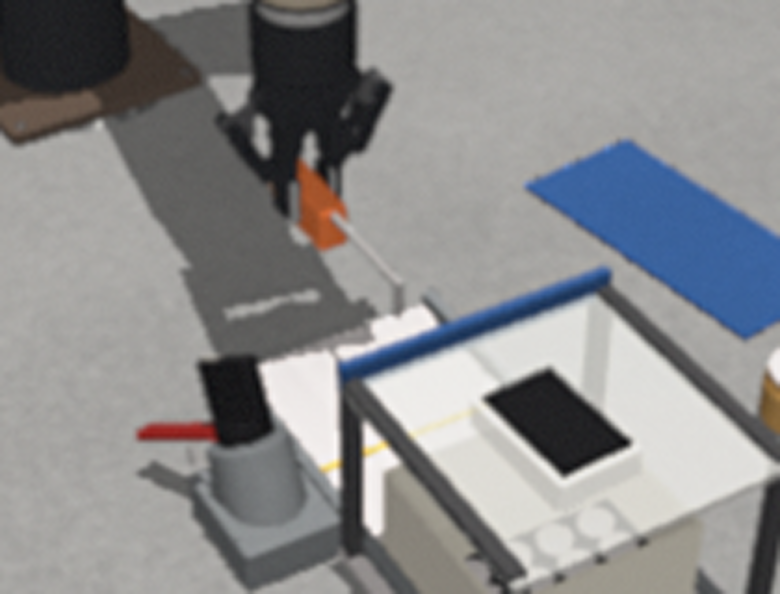

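The scene crop shows the hook level in the gripper with its tip at scene px ≈(267.7,214), matching the prediction of (266.4,215.8). The arm is back, so I'm advancing under the roof.

Request:
send_rows:
  translation:
    - [-0.7,0,0]
    - [-0.8,0,0]
    - [-0.8,0,0]
    - [-0.8,0,0]
    - [-0.8,0,0]
  rotation:
    - [0,0,0]
    - [0,0,0]
    - [0,0,0]
    - [0,0,0]
    - [0,0,0]
  grip: [10,10,10,10,10]

```text
time: 18.8
eef_pos: [0.5701, -0.0139, 0.1083]
tcp_rot: [0.029, 1.0, -0.001, 0.001]
contact_force: [0.7, -0.5, -1.7]
opening: 0.266
```

Request:
send_rows:
  translation:
    - [-0.77,0,0]
    - [0,0,0]
    - [0,0,0]
  rotation:
    - [0,0,0]
    - [0,0,0]
    - [0,0,0]
  grip: [10,10,10]

```text
time: 19.18
eef_pos: [0.5914, -0.0155, 0.1079]
tcp_rot: [0.029, 1.0, -0.001, 0.0]
contact_force: [0.3, -0.4, -1.1]
opening: 0.263
```

```bash
python3 - <<'E'
from h import *
hx=BR@np.array([1,0,0])
plan(tool([0,0,-1],-hx),bay([-.05,0,.085]))
c=cam("top");tip=bay([.08,0,.1]);print("tip pred top",proj(c,[tip,bay([.058,0,.085])]).round(1).tolist())
c2=cam("scene");print("scene",proj(c2,[tip,tip+[0,0,.03],bay([.058,0,.085])]).round(1).tolist())
a=cv2.resize(c["image"][130:230,220:320],(400,400),interpolation=cv2.INTER_CUBIC)
b=cv2.resize(c2["image"][180:280,230:330],(400,400),interpolation=cv2.INTER_CUBIC)
cv2.imwrite("pics/ts5.png",np.hstack([a,b]))
E
```

```text
t 19.18 pos [ 0.5914 -0.0155  0.1079] F [ 0.3 -0.4 -1.1] open 0.263
rot units [-0.02  0.    0.  ] | trans units in target tool [-0.02 -0.02  0.76] | in current tool [-0.02 -0.02  0.76]
tip pred top [[270.8, 164.0], [270.6, 171.7]]
scene [[296.0, 247.9], [296.5, 238.3], [290.8, 247.1]]
```

View pics/ts5.png

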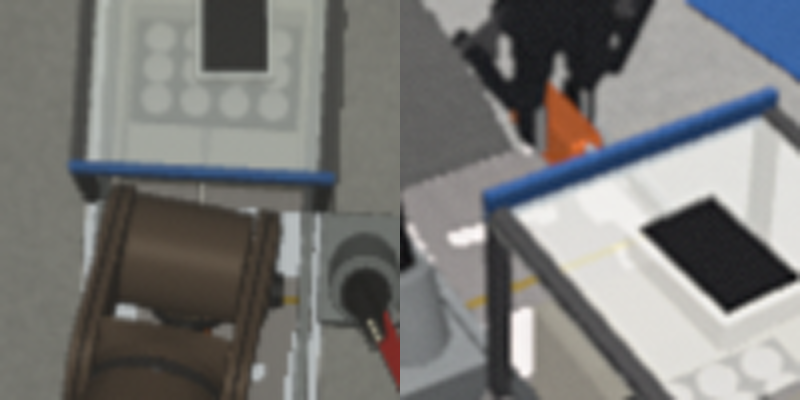

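The view from above shows the rod under the roof with its end at top px ≈(272,162.5), inside the tray's empty zone and behind the lip (predicted row 171.7). I'm lowering, then pulling slowly.

Request:
send_rows:
  translation:
    - [0,0,0.5]
    - [0,0,0.6]
    - [0,0,0]
    - [0,0,0]
  rotation:
    - [0,0,0]
    - [0,0,0]
    - [0,0,0]
    - [0,0,0]
  grip: [10,10,10,10]

```text
time: 19.77
eef_pos: [0.5921, -0.0162, 0.0747]
tcp_rot: [0.03, 1.0, -0.001, 0.0]
contact_force: [0.5, -0.7, -2.0]
opening: 0.268
```

Request:
send_rows:
  translation:
    - [0.2,0,0]
    - [0.2,0,0]
    - [0.2,0,0]
    - [0.2,0,0]
    - [0.2,0,0]
  rotation:
    - [0,0,0]
    - [0,0,0]
    - [0,0,0]
    - [0,0,0]
    - [0,0,0]
  grip: [10,10,10,10,10]

```text
time: 20.4
eef_pos: [0.5623, -0.0145, 0.0754]
tcp_rot: [0.03, 1.0, -0.001, 0.001]
contact_force: [1.2, -0.7, -1.8]
opening: 0.265
```

```bash
python3 - <<'E'
from h import *
hx=BR@np.array([1,0,0])
plan(tool([0,0,-1],-hx),bay([-.055-.13,0,.075]))
E
```

```text
t 20.4 pos [ 0.5623 -0.0145  0.0754] F [ 1.2 -0.7 -1.8] open 0.265
rot units [-0.03  0.03 -0.01] | trans units in target tool [3.51 0.01 0.01] | in current tool [3.51 0.   0.  ]
```

Request:
send_rows:
  translation:
    - [0.3,0,0]
    - [0.3,0,0]
    - [0.3,0,0]
    - [0.3,0,0]
    - [0.3,0,0]
  rotation:
    - [0,0,0]
    - [0,0,0]
    - [0,0,0]
    - [0,0,0]
    - [0,0,0]
  grip: [10,10,10,10,10]

```text
time: 21.02
eef_pos: [0.517, -0.0118, 0.0753]
tcp_rot: [0.03, 1.0, -0.001, 0.001]
contact_force: [1.6, 0.2, -1.0]
opening: 0.263
```

```bash
python3 - <<'E'
from h import *
hx=BR@np.array([1,0,0])
plan(tool([0,0,-1],-hx),bay([-.055-.13,0,.075]))
c=cam("top");c2=cam("scene")
a=cv2.resize(c["image"][110:210,220:320],(400,400),interpolation=cv2.INTER_CUBIC)
b=cv2.resize(c2["image"][180:280,230:330],(400,400),interpolation=cv2.INTER_CUBIC)
cv2.imwrite("pics/ts6.png",np.hstack([a,b]))
E
```

```text
t 21.02 pos [ 0.517  -0.0118  0.0753] F [ 1.6  0.2 -1. ] open 0.263
rot units [-0.03  0.03 -0.01] | trans units in target tool [1.99 0.   0.01] | in current tool [1.99 0.   0.01]
```

View pics/ts6.png

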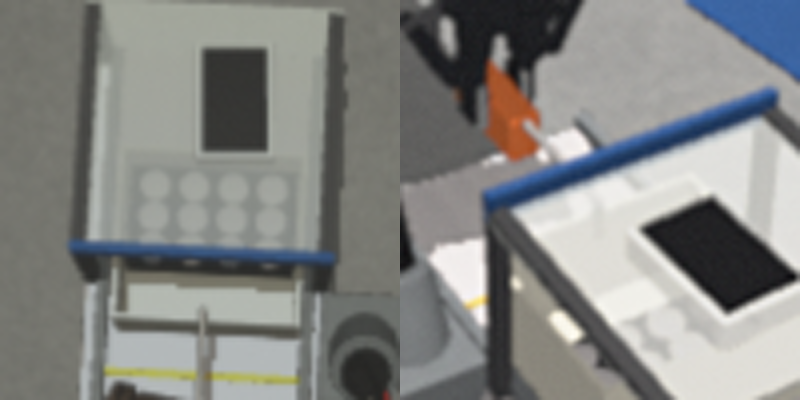

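The view shows the tray dragged forward, its front wall at top px ≈(271,190) with the rod's tip hooked behind it, and the line at row ≈204. Continuing about 60 mm.

Request:
send_rows:
  translation:
    - [0.3,0,0]
    - [0.3,0,0]
    - [0.3,0,0]
    - [0.3,0,0]
    - [0.3,0,0]
  rotation:
    - [0,0,0]
    - [0,0,0]
    - [0,0,0]
    - [0,0,0]
    - [0,0,0]
  grip: [10,10,10,10,10]

```text
time: 21.75
eef_pos: [0.4719, -0.0091, 0.0751]
tcp_rot: [0.03, 1.0, -0.001, 0.001]
contact_force: [2.7, -0.7, -1.0]
opening: 0.269
```

Request:
send_rows:
  translation:
    - [0.3,0,0]
    - [0.2,0,0]
    - [0.1,0,0]
    - [0,0,0]
    - [0,0,0]
  rotation:
    - [0,0,0]
    - [0,0,0]
    - [0,0,0]
    - [0,0,0]
    - [0,0,0]
  grip: [10,10,10,10,10]

```text
time: 22.38
eef_pos: [0.454, -0.0079, 0.0747]
tcp_rot: [0.03, 1.0, -0.001, -0.0]
contact_force: [0.8, -0.1, -1.2]
opening: 0.266
```

```bash
python3 - <<'E'
from h import *
import pickle
hx=BR@np.array([1,0,0])
plan(tool([0,0,-1],-hx),bay([-.055-.13,0,.075]))
c=cam("top");pickle.dump(c,open("top7.pkl","wb"));g=cv2.cvtColor(c["image"],cv2.COLOR_BGR2GRAY)
for y in(-.04,.04):
    xs=np.arange(-.09,.02,.004);uv=proj(c,[bay([x,y,.085]) for x in xs]).round().astype(int)
    print(y,[(round(x*1000),int(g[v,u])) for x,(u,v) in zip(xs,uv)])
m=cv2.inRange(cv2.cvtColor(c["image"],cv2.COLOR_BGR2HSV),(18,90,90),(35,255,255))[190:215,230:310];print("yellow px",(m>0).sum())
a=cv2.resize(c["image"][150:250,220:320],(600,600),interpolation=cv2.INTER_CUBIC);cv2.imwrite("pics/t7.png",a)
E
```

```text
t 22.38 pos [ 0.454  -0.0079  0.0747] F [ 0.8 -0.1 -1.2] open 0.266
rot units [-0.02 -0.   -0.01] | trans units in target tool [-0.11  0.   -0.01] | in current tool [-0.11  0.   -0.01]
-0.04 [(-90, 181), (-86, 182), (-82, 182), (-78, 182), (-74, 180), (-70, 94), (-66, 102), (-62, 157), (-58, 178), (-54, 181), (-50, 181), (-46, 182), (-42, 181), (-38, 181), (-34, 181), (-30, 181), (-26, 180), (-22, 76), (-18, 60), (-14, 64), (-10, 85), (-6, 115), (-2, 111), (2, 92), (6, 68), (10, 61), (14, 69), (18, 160)]
0.04 [(-90, 183), (-86, 182), (-82, 182), (-78, 182), (-74, 166), (-70, 94), (-66, 101), (-62, 155), (-58, 181), (-54, 181), (-50, 181), (-46, 181), (-42, 181), (-38, 181), (-34, 180), (-30, 181), (-26, 162), (-22, 77), (-18, 83), (-14, 139), (-10, 183), (-6, 182), (-2, 181), (2, 180), (6, 149), (10, 157), (14, 180), (18, 181)]
yellow px 0
```

View pics/t7.png

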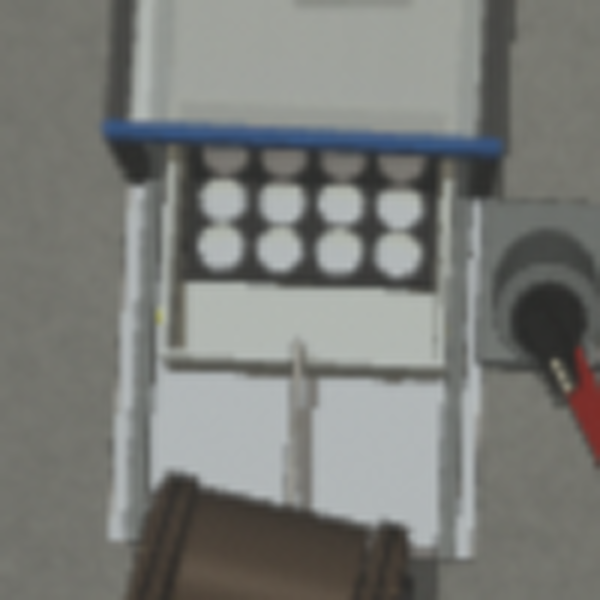

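The top view shows the front wall at crop row ~360, past the line, with no yellow visible inside the tray. The wall is about 30 mm past the line. I'm unhooking by moving slightly forward, then up.

Request:
send_rows:
  translation:
    - [-0.3,0,0]
    - [0,0,0]
    - [0,0,-0.8]
    - [0,0,-1]
    - [0,0,-1]
  rotation:
    - [0,0,0]
    - [0,0,0]
    - [0,0,0]
    - [0,0,0]
    - [0,0,0]
  grip: [10,10,10,10,10]

```text
time: 23.05
eef_pos: [0.4631, -0.0083, 0.1596]
tcp_rot: [0.03, 1.0, -0.001, 0.0]
contact_force: [0.2, 0.0, -1.2]
opening: 0.265
```

Request:
send_rows:
  translation:
    - [0.03,1,0]
    - [0.03,1,0]
    - [0.03,1,0]
    - [0.03,1,0]
    - [0.03,1,0]
  rotation:
    - [0,0,0]
    - [0,0,0]
    - [0,0,0]
    - [0,0,0]
    - [0,0,0]
  grip: [10,10,10,10,10]

```text
time: 23.68
eef_pos: [0.4676, 0.1426, 0.1585]
tcp_rot: [0.03, 1.0, -0.001, 0.0]
contact_force: [1.1, 0.2, -1.4]
opening: 0.267
```

Request:
send_rows:
  translation:
    - [0.03,1,0]
    - [0.03,1,0]
    - [0.03,1,0]
    - [0.03,1,0]
    - [0.03,1,0]
  rotation:
    - [0,0,0]
    - [0,0,0]
    - [0,0,0]
    - [0,0,0]
    - [0,0,0]
  grip: [10,10,10,10,10]

```text
time: 24.3
eef_pos: [0.472, 0.2926, 0.158]
tcp_rot: [0.03, 1.0, -0.001, 0.0]
contact_force: [0.7, -0.4, -1.5]
opening: 0.268
```

Request:
send_rows:
  translation:
    - [0,0,0]
    - [0,0,0]
    - [0,0,0]
    - [0,0,0]
    - [0,0,0]
  rotation:
    - [0,0,-0.75]
    - [0,0,-0.75]
    - [0,0,-0.75]
    - [0,0,-0.75]
    - [0,0,0]
  grip: [10,10,10,10,10]

```text
time: 24.92
eef_pos: [0.472, 0.2916, 0.1579]
tcp_rot: [-0.101, 0.995, -0.001, 0.0]
contact_force: [0.1, 0.2, -1.4]
opening: 0.266
```

```bash
python3 - <<'E'
from h import *
y=np.radians(11.4);hx=np.array([np.cos(y),np.sin(y),0])
plan(tool([0,0,-1],-hx),np.array([.4618,.2949,.0135]))
E
```

```text
t 24.93 pos [0.472  0.2916 0.1579] F [ 0.1  0.2 -1.4] open 0.266
rot units [-0.03 -0.    0.03] | trans units in target tool [0.31 0.17 4.81] | in current tool [0.31 0.19 4.81]
```

Request:
send_rows:
  translation:
    - [0.31,0.18,0.9]
    - [0,0,1]
    - [0,0,1]
    - [0,0,1]
    - [0,0,0.6]
  rotation:
    - [0,0,0]
    - [0,0,0]
    - [0,0,0]
    - [0,0,0]
    - [0,0,0]
  grip: [10,10,10,10,10]

```text
time: 25.55
eef_pos: [0.4613, 0.2944, 0.0215]
tcp_rot: [-0.101, 0.995, -0.002, -0.001]
contact_force: [-0.1, -0.4, -0.7]
opening: 0.269
```

Request:
send_rows:
  translation:
    - [0,0,0.2]
    - [0,0,0.1]
    - [0,0,0]
    - [0,0,0]
  rotation:
    - [0,0,0]
    - [0,0,0]
    - [0,0,0]
    - [0,0,0]
  grip: [10,10,10,10]

```text
time: 26.05
eef_pos: [0.4629, 0.295, 0.0153]
tcp_rot: [-0.101, 0.995, -0.001, 0.002]
contact_force: [1.4, -0.1, -1.2]
opening: 0.264
```

Request:
send_rows:
  translation:
    - [0,0,0.08]
    - [0,0,0.03]
    - [0,0,0]
  rotation:
    - [0,0,0]
    - [0,0,0]
    - [0,0,0]
  grip: [10,10,10]

```text
time: 26.42
eef_pos: [0.4627, 0.295, 0.0122]
tcp_rot: [-0.101, 0.995, -0.001, 0.001]
contact_force: [-2.5, -0.9, 5.5]
opening: 0.269
```

Request:
send_rows:
  translation:
    - [0,0,0]
    - [0,0,0]
    - [0,0,0]
    - [0,0,0]
    - [0,0,0]
  rotation:
    - [0,0,0]
    - [0,0,0]
    - [0,0,0]
    - [0,0,0]
    - [0,0,0]
  grip: [28,36,60,60,60]

```text
time: 27.05
eef_pos: [0.4622, 0.2947, 0.0109]
tcp_rot: [-0.101, 0.995, -0.001, 0.001]
contact_force: [0.9, -0.1, -0.6]
opening: 0.705
```

Request:
send_rows:
  translation:
    - [0,0,-0.7]
    - [0,0,-1]
    - [0,0,-1]
    - [0,0,-1]
    - [0,0,-1]
  rotation:
    - [0,0,0]
    - [0,0,0]
    - [0,0,0]
    - [0,0,0]
    - [0,0,0]
  grip: [60,60,60,60,60]

```text
time: 27.68
eef_pos: [0.4618, 0.295, 0.1529]
tcp_rot: [-0.101, 0.995, -0.001, 0.001]
contact_force: [0.3, -0.6, -0.1]
opening: 0.7
```

Request:
send_rows:
  translation:
    - [0,0,0]
    - [0,0,0]
    - [0,0,0]
    - [0,0,0]
  rotation:
    - [0,0,0]
    - [0,0,0]
    - [0,0,0]
    - [0,0,0]
  grip: [60,60,60,60]

```text
time: 28.18
eef_pos: [0.4613, 0.2948, 0.1506]
tcp_rot: [-0.101, 0.995, -0.002, -0.001]
contact_force: [-0.3, 0.5, -0.1]
opening: 0.7
```

```bash
python3 - <<'E'
from h import *
c=cam("wrist")
m=cv2.inRange(cv2.cvtColor(c["image"],cv2.COLOR_BGR2HSV),(5,150,120),(18,255,255))
cs,_=cv2.findContours(m,0,1);b=cv2.boxPoints(cv2.minAreaRect(max(cs,key=cv2.contourArea)))
P=onplane(c,b,.04);print("hook",P.mean(0).round(4),"sides",np.linalg.norm(P[1]-P[0]).round(4),np.linalg.norm(P[2]-P[1]).round(4))
t=cam("top");a=t["image"];s=cam("scene")
# red arm angle in top view
m=cv2.inRange(cv2.cvtColor(a,cv2.COLOR_BGR2HSV),(0,120,50),(6,255,255));k=np.zeros_like(m);k[180:240,290:350]=255;m&=k
q=np.argwhere(m>0)[:,::-1].astype(float);print("red n",len(q))
K=np.array([.5824,-.150,.1035])+.002*KX+.004*KY-.03*KZ
o,d=ray(t,q);P=(o+d*(((K-o)@KZ)/(d@KZ))[:,None]-K)@np.c_[KX,KY];w=P[np.linalg.norm(P,axis=1)>.05].mean(0);print("lock",np.arctan2(-w[0],w[1]))
top=cv2.resize(a[100:300,130:430],(780,520),interpolation=cv2.INTER_CUBIC);cv2.imwrite("pics/final.png",top)
st=ctrl.get_state();print(st["time"],st["contact_force"].round(1))
E
```

```text
hook [0.4622 0.2956 0.04  ] sides 0.0216 0.078
red n 84
lock 2.096279155435388
28.325 [ 0.5 -0.2  0.1]
```

View pics/final.png

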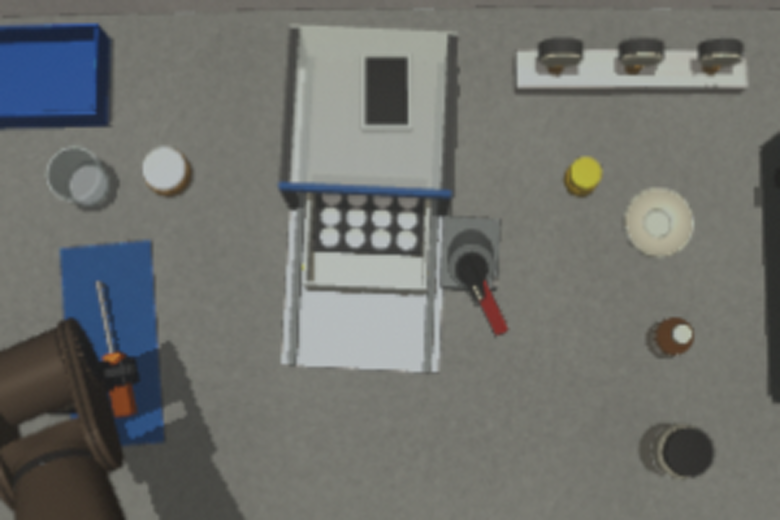

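```bash
python3 -c "
from h import *
print(ticket.sign_off())"
```

```text
the job is handed in; nothing more can be done
None
```

The job is done and handed in, at about 28 s on the robot's clock. No verdict was reported. I broke the knob loose and turned the red arm back, dragged the tray forward with the hook, and laid the hook back on its mat.

My last checks, all from camera measurements:
- **Lock:** The red arm reads about 2.04–2.10 rad across three estimates, where 1.95 is needed. I did not drive it onto the 2.2 stop, because the last wrist joint was nearly at its range limit.
- **Tray:** The front wall is about 30 mm past the yellow line and stands on the runway. The gripper kept clear of the tray, and the force while pulling stayed under 3 N.
- **Hook:** The handle's centre is at (0.462, 0.296), over the mat and within a few mm of where it started. I saw it lying on the mat in the last picture but did not measure its tilt.
- **Bystanders:** They look undisturbed in the last top picture; I did not measure their positions. The arm is clear above the mat, with near-zero force.

The early knob position estimates disagreed by 3–7 mm along the bar. I used a middle value, and the side load while turning stayed around 10 N. My first knob triangulation used a wrong pixel offset, which I corrected before moving the arm.

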